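# Set and lock the length stop

### The arm

A 6-joint arm with a two-finger parallel gripper is mounted at the origin on a cart in front of the work surface, level with it; the furniture and walls round the work are solid. World frame = base frame: x ahead of the robot, y to its left, z up, the work surface at z = 0. Lengths are in m, angles in rad, forces in N, time in s.
With the tool pointing down it reaches from about 0.225 to 0.875 m from the base axis. Payload 3.4 kg.
Tool frame: the origin (TCP) lies midway between the tips of the shut fingers; the grasp point (between the pads) lies 19 mm behind it (manip.pinch_z is the distance from the TCP to the grasp point, in m); z points along the fingers, y is the line along which they close (so a half turn about z gives the same grasp; the last joint's range is limited). The gripper opens to 85 mm and grips with 20 to 120 N. Pads are 22 mm wide; open, the fingers measure 114 mm over their backs; the gripper's body (76 mm by 85 mm) begins 54 mm behind the grasp point. The pads swing forward as they close: fully open they stand 13 mm farther back than shut.
Start: joints at [1.123, 0.276, 1.505, -0, 1.361, -0.121], TCP at [0.185, 0.545, 0.231] pointing down, gripper open.
Joint ranges: [-2.89, 2.89], [-0.75, 2.08], [0.22, 2.7], [-1.18, 4.32], [0.11, 2.71], [-2.7, 2.7]. Speed limits (rad/s): [2.57, 2.57, 3.14, 3.14, 3.14, 3.14].

### API

Orientations are given as a unit quaternion [w, x, y, z].
In Python, from rig import manip gives the robot as it stands.
- The arm moves only by the tool carry_out, never from a script. Its arguments are lists of equal length, an entry for each row: "delta_pos": the shift along the tool's x, y, z scaled (see below), a list of three; "turn": the turn, a rotation vector about the tool's x, y, z scaled (see below), a list of three; "claw": the closure, from -1 (fully open) to 1 (shut). A call has 1 to 12 rows; each row is the pose to reach, as a shift and turn from the pose commanded when the call began, along the tool's axes at that moment; what a row does not reach only later rows make up. The controller multiplies each number of a shift by 400 mm and each number of a turn by 30 degrees. A row lasts 1/10 s, in which the tool goes at most 50 mm and 8.59 degrees, less where a joint would pass 70% of its speed; a pose out of reach is approached as far as the arm can. A call with a number of a shift or a turn outside -1 to 1 is refused whole. A call with a gripper value outside its range is refused whole. The fingers move at their own pace and stop on an object; "force" is the grip in N (left out, the last holds). Time passes only in rows, so rows that repeat a pose let the fingers close. It gives the time, the measured TCP pose, the force, the opening and the grip force at its end, in the units of the state.
- manip.get_state(): the state, without advancing time (a new reading comes with each control period).
- manip.get_image(name): name is "scene" or "top" or "wrist"; returns a dict with "image" (480x640x3 uint8, red, green, blue), "z_map" (480x640 float32, m along the optical axis (not along the pixel's ray), 0 where there is no reading), "fx", "fy", "cx", "cy" (pixels), "world_to_cam" (4x4, takes a point from world to camera coordinates). Camera axes: x right, y down, z forward; pixel columns grow to the right and rows downward; lengths in m; the calibration is good to about 2 mm. A picture is of the moment at which its call begins.
- manip.sign_off(): hands the job in; it is judged then, once.
Trained networks look in the newest picture that a camera, given by its name, has taken for a name from the list of things; names that differ only in an ending like _2 or _b are one class to them, and where a whole thing is asked for, a point or a joint stands for the part that bears it (a point fixed in the world has none). Each returns a list of dicts, best first, with "score" (0 to 1); they miss things now and then, are a little off and sometimes report something else, mostly with a low value. They report only what shows in the picture. A call takes as long as a camera call.
- manip.spot_in(camera, query): "point" ([x, y, z] in m, in world coordinates, good to about 4 mm: the middle of the surface that is visible of it).
- manip.place_of(camera, query): "point" ([x, y, z] in m, in world coordinates, good to about 4 mm: a listed point, or the origin of a listed thing).
The state is a dict: "clock": time; "qpos": joint angles; "qd": joint speeds; "effort": joint torques, N m; "position": TCP position; "ee_rot": TCP orientation; "contact_force": force on the tool from outside, world axes, zero at the start; "moment": the same for the moment, N m; "width": finger opening in m; "gripper_force": force on a finger pad.
Only numpy, scipy, OpenCV 4.12 (cv2) and the standard library are available. Lean on these libraries where they do the work, as an engineer would, in place of code of your own. Each camera call takes 0.05 s, during which the arm holds its last target. There are 200 camera calls.

### The job

Set the length stop: turn the large black knob until its white pointer stands at the red marker, and let go of it. Then turn the small brass lock ring on top of it clockwise (seen from above) until it has taken up its slack and is firmly nipped up, but do not force it further, and leave the pointer on the marker. Leave the red marker, the egg cup, the sanding block and the roll of tape where they are.

Things in the scene. Friction and masses are not known exactly. Their poses are not given: they have to be found in the camera images.
- station: Length-stop jig screwed to the bench: plywood board 120 (x) by 240 (y) by 14 mm; at its +y end a grey housing 100x100 mm, top at z = 40 mm, with a graduated plate 96 mm in diameter (top z = 44 mm). On one upright axis at x = 0, y = +50 mm stand, bottom to top, black knob, brass lock ring, steel collet nose (15 mm wide, top z = 106 mm). Origin: middle of the board's underside; z up.
- knob_center (a point): On the axis at mid height of the round black knurled knob, 61 mm above the bench. Its grip is 60 mm in diameter, z = 49 to 73 mm; a flange 72 mm in diameter lies below (z = 45 to 49 mm). Friction about 0.08 N m; stays where left. Grip it across any diameter, fingers straddling the lock ring above. A brass stop rod (z = 26 mm) moves with it. End stop at least 0.5 rad past the marker.
- pointer_tip (a point): Outer end of the white pointer line on the knob's flange, 37 mm from the axis, 49 mm above the bench; it turns with the knob.
- marker_tip (a point): Inner end of the red setting marker clipped on the graduated plate, 37 mm from the axis, 49 mm above the bench; it reaches 51 mm from the axis, its top is 50 mm above the bench; it must not be shifted. At the start it stands 0.4 to 1.5 rad clockwise (seen from above) of the pointer. The setting is right when pointer_tip meets marker_tip.
- ring_center (a point): On the axis at mid height of the round knurled brass lock ring, 88 mm above the bench: 44 mm in diameter, z = 76 to 100 mm, 3 mm above the knob and separate from it. Grip across any diameter. Tightens clockwise seen from above: first runs free (0.03 N m) through a slack of 0.25 to 1.15 rad, which cannot be seen and differs each time, then bites (0.5 N m). Stays where left.
- collet (a joint): How far the ring has drawn the collet down, m: 0 while loose, 0.003 per rad of ring turn after the bite; small against its noise. Turning on after the bite takes 0.5 N m plus 1.5 N m per rad; a wrist that has stopped feels less (0.1 to 0.4 N m, against about 0 when free). So feel for the bite, then turn on by about 0.15 rad: firm is 0.06 to 0.3 rad past it (0.00018 to 0.0009), more is forcing.
- egg_cup: Turned brown wooden egg cup, 48 mm in diameter, 57 mm high; origin at the centre of its foot. To be left alone.
- sanding_block: Cork sanding block 56x100x28 mm; origin at the centre of its underside. To be left alone.
- masking_tape: Roll of cream masking tape lying flat, 87 mm in diameter, 24 mm high; origin at the centre of its underside. To be left alone.

How it is judged:
On the way, in this order (a step that is already met when the one before it is completed fails the run):
1. the pointer stands at the red marker with the knob let go and the lock ring still loose (distance between pointer_tip and marker_tip below 0.003 m and contact force between the fingers and station below 0.2 N and value of joint collet below 0.0001 m), for 0.2 s.
2. the lock ring is firmly tight (value of joint collet above 0.00018 m), for 0.1 s.
At the end, for the whole second after the job is handed in: The pointer tip is within 3 mm of the red marker's tip, and the lock ring is tight: the collet is drawn down 0.18 to 0.9 mm (distance between pointer_tip and marker_tip below 0.003 m and value of joint collet between 0.00018 and 0.0009 m); the robot touches nothing.
It fails at once if the lock ring is forced: collet drawn down more than 0.9 mm (value of joint collet above 0.0009 m).
It fails at once if the red marker is shifted by more than 4 mm (distance of marker_tip from where it was at the start of the episode above 0.004 m).
It fails at once if the egg cup is moved by more than 20 mm (distance of egg_cup from where it was at the start of the episode above 0.02 m).
It fails at once if the sanding block is moved by more than 20 mm (distance of sanding_block from where it was at the start of the episode above 0.02 m).
It fails at once if the masking tape is moved by more than 20 mm (distance of masking_tape from where it was at the start of the episode above 0.02 m).
It also fails if it takes over 67 s, if anything falls off the work surface, if the arm or the gripper's body presses on something with over 40 N, if the wrist force passes 120 N, or if a joint passes its speed limit or range.

## Working session

There is one attempt and no reset: what is moved stays moved. The work goes in short steps, Python scripts to look and compute and a tool call to move; the robot and the scene stay as the last step left them, time stands still between calls to the robot, and variables do not carry over. Pictures are saved under pics/ and viewed, at most 10 in all, crops included, and the job is handed in when it is done.

Besides the shell and the picture viewer there is one more tool, called after "Request:" as name(argument=value, ...), one argument or row to a line, values as JSON. carry_out: Moves the arm, as the interface text tells. Shifts and turns lie within -1 to 1; 1 stands for 400 mm of shift or 30 degrees of turn. Its arguments: {"type":"object","properties":{"delta_pos":{"type":"array","items":{"type":"array","items":{"type":"number","minimum":-1,"maximum":1}}},"turn":{"type":"array","items":{"type":"array","items":{"type":"number","minimum":-1,"maximum":1}}},"claw":{"type":"array","items":{"type":"number"}},"force":{"type":"number"}},"required":["delta_pos","turn","claw"]}

```bash
mkdir -p pics
cat > h.py <<'E'
from rig import manip
import numpy as np, cv2
def snap(c,f):
    d=manip.get_image(c); cv2.imwrite('pics/'+f,d['image'][:,:,::-1]); return d
def proj(d,p):
    q=(d['world_to_cam']@np.r_[p,1])[:3]; return np.array([d['fx']*q[0]/q[2]+d['cx'],d['fy']*q[1]/q[2]+d['cy']])
def onplane(d,u,v,z):
    T=np.linalg.inv(d['world_to_cam']); r=T[:3,:3]@np.array([(u-d['cx'])/d['fx'],(v-d['cy'])/d['fy'],1]); o=T[:3,3]
    return o+r*(z-o[2])/r[2]
E
python3 - <<'E'
from h import *
np.set_printoptions(precision=4,suppress=True)
s=manip.get_state();print(s)
for c in['top','scene']:
    d=snap(c,c+'1.png')
    for q in['station','knob_center','pointer_tip','marker_tip','ring_center','egg_cup','sanding_block','masking_tape']:
        r=manip.place_of(c,q)
        print(c,q,[(np.round(x['point'],4),round(x['score'],2),proj(d,x['point']).round()) for x in r[:2]])
E
```

```text
{'clock': 0.0, 'qpos': array([ 1.123 ,  0.2766,  1.5061,  0.    ,  1.3607, -0.121 ]), 'qd': array([-0.0005, -0.0014,  0.    ,  0.    , -0.0005,  0.0007]), 'effort': array([  0.    , -41.6779, -24.5811,   0.    ,   0.0109,  -0.    ]), 'position': array([0.1843, 0.5441, 0.2304]), 'ee_rot': array([-0.0003,  0.1627,  0.9867, -0.0009]), 'contact_force': array([-0.709 ,  0.4766,  0.0154]), 'moment': array([-0.0502, -0.0063, -0.0273]), 'gripper_force': 0.0, 'width': 0.08567336544901046}
top station []
top knob_center [(array([0.5643, 0.0782, 0.0595]), 0.88, array([260., 253.]))]
top pointer_tip [(array([0.5352, 0.06  , 0.0483]), 0.73, array([270., 269.]))]
top marker_tip [(array([0.5273, 0.0859, 0.0526]), 0.6, array([256., 273.])), (array([0.5323, 0.0603, 0.0509]), 0.47, array([270., 270.]))]
top ring_center [(array([0.5625, 0.0834, 0.0879]), 0.96, array([256., 251.]))]
top egg_cup [(array([ 0.6587, -0.0058,  0.0034]), 0.67, array([306., 210.])), (array([ 0.5357, -0.1871,  0.004 ]), 0.55, array([396., 272.]))]
top sanding_block [(array([0.5836, 0.2152, 0.0006]), 0.77, array([194., 247.]))]
top masking_tape [(array([ 0.5329, -0.1842,  0.0017]), 0.61, array([395., 273.]))]
scene station [(array([ 0.5559,  0.0318, -0.0006]), 0.61, array([286., 273.]))]
scene knob_center [(array([0.5605, 0.0823, 0.0603]), 0.72, array([265., 242.]))]
scene pointer_tip [(array([0.5341, 0.061 , 0.0508]), 0.84, array([267., 256.]))]
scene marker_tip [(array([0.5241, 0.081 , 0.0497]), 0.57, array([255., 256.]))]
scene ring_center [(array([0.5664, 0.0802, 0.0916]), 0.71, array([266., 228.]))]
scene egg_cup [(array([ 0.6576, -0.0098,  0.0006]), 0.87, array([327., 251.]))]
scene sanding_block [(array([ 0.5855,  0.2087, -0.0003]), 0.78, array([224., 239.]))]
scene masking_tape [(array([ 0.5318, -0.1823,  0.0027]), 0.75, array([376., 318.])), (array([0.5355, 0.062 , 0.0495]), 0.42, array([267., 256.]))]
```

View pics/top1.png

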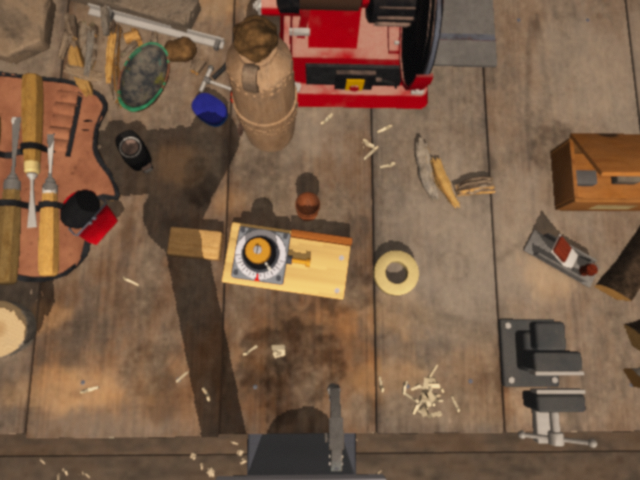

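The image shows the knob at about (260,250) and the red marker at (257,276). The white pointer sits just to the right of it at about (270,269). Next I'll move over the knob for a closer look.

Request:
carry_out(
  delta_pos=[
    [-0.64,-0.4,0],
    [-0.64,-0.4,0],
    [-0.64,-0.4,0],
    [-0.64,-0.4,0],
    [-0.64,-0.4,0],
    [-0.64,-0.4,0],
  ],
  turn=[
    [0,0,0],
    [0,0,0],
    [0,0,0],
    [0,0,0],
    [0,0,0],
    [0,0,0],
  ],
  claw=[-1,-1,-1,-1,-1,-1],
  force=40,
)

```text
clock: 1.5
position: [0.3755, 0.3108, 0.2316]
ee_rot: [0.0, 0.162, 0.987, 0.0]
contact_force: [1.5, 0.5, 0.2]
width: 0.0854
gripper_force: 0.0
```

Request:
carry_out(
  delta_pos=[
    [-0.64,-0.4,0],
    [-0.64,-0.4,0],
    [-0.64,-0.4,0],
    [-0.64,-0.4,0],
    [-0.64,-0.4,0],
    [-0.64,-0.4,0],
    [-0.64,-0.4,0],
    [-0.64,-0.4,0],
  ],
  turn=[
    [0,0,-1],
    [0,0,-1],
    [0,0,-1],
    [0,0,-1],
    [0,0,-1],
    [0,0,-1],
    [0,0,-1],
    [0,0,-1],
  ],
  claw=[-1,-1,-1,-1,-1,-1,-1,-1],
)

```text
clock: 2.3
position: [0.5673, 0.0763, 0.2308]
ee_rot: [0.0, -0.096, 0.995, -0.0]
contact_force: [-0.0, 0.6, -1.3]
width: 0.0852
gripper_force: 0.0
```

Run:
```python
from h import *
np.set_printoptions(precision=4,suppress=True)
s=manip.get_state();print(s['clock'],s['position'],s['ee_rot'],s['qpos'],s['contact_force'],s['moment'])
d=snap('wrist','w1.png')
np.savez('w1.npz',**d)
for q in['knob_center','pointer_tip','marker_tip','ring_center']:
    r=manip.place_of('wrist',q)
    print(q,[(np.round(x['point'],4),round(x['score'],2),proj(d,x['point']).round()) for x in r[:2]])
```

```text
2.3 [0.5673 0.0763 0.2308] [ 0.0001 -0.0964  0.9953 -0.0002] [ 0.0124  0.2722  1.5115 -0.0005  1.3578 -1.7514] [-0.0354  0.5739 -1.2908] [ 0.0369  0.0217 -0.0039]
knob_center [(array([0.563 , 0.0779, 0.0623]), 0.71, array([319., 208.]))]
pointer_tip [(array([0.5362, 0.0607, 0.0484]), 0.87, array([306., 175.]))]
marker_tip [(array([0.5249, 0.0808, 0.048 ]), 0.54, array([329., 167.]))]
ring_center [(array([0.5577, 0.0823, 0.0842]), 0.8, array([325., 210.]))]
```

View pics/w1.png

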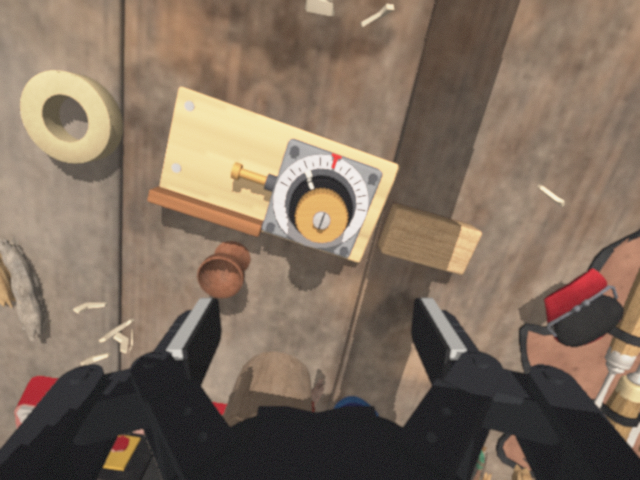

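The wrist view shows the marker at (336,160), the pointer at (309,180) and the ring centred near (321,216). I'll refine the angles from the pixels.

```bash
cat >> h.py <<'E'
def measure(d,roi=(120,275,260,385)):
    im=d['image']; hsv=cv2.cvtColor(im,cv2.COLOR_RGB2HSV); r0,r1,c0,c1=roi
    m=np.zeros(im.shape[:2],bool); m[r0:r1,c0:c1]=1
    H,S,V=[hsv[...,i].astype(int) for i in range(3)]
    red=((H<5)|(H>174))&(S>170)&(V>120)&m
    z=d['z_map'];T=np.linalg.inv(d['world_to_cam'])
    v,u=np.mgrid[:480,:640]; P=np.stack([(u-d['cx'])/d['fx']*z,(v-d['cy'])/d['fy']*z,z],-1)@T[:3,:3].T+T[:3,3]
    return im,red,P,m
def circ(p):
    A=np.c_[2*p,np.ones(len(p))]; s=np.linalg.lstsq(A,(p**2).sum(1),rcond=None)[0]; return s[:2],np.sqrt(s[2]+s[:2]@s[:2])
E
python3 - <<'E'
from h import *
np.set_printoptions(precision=4,suppress=True)
d=dict(np.load('w1.npz'))
im,red,P,m=measure(d)
top=m&(abs(P[...,2]-.100)<.003)
q=P[top][:,:2]; e,r=cv2.minEnclosingCircle(q.astype(np.float32)); print('ringtop z',np.median(P[top][:,2]),len(q),'meanc',q.mean(0),'encl',e,r)
hz=m&(abs(P[...,2]-.106)<.002);print('nose',P[hz].mean(0),hz.sum())
fl=m&(abs(P[...,2]-.040)<.0015);print('housing',P[fl].mean(0),fl.sum())
v,u=np.nonzero(red); print('red',len(u),u.min(),u.max(),v.min(),v.max())
pts=np.array([onplane(d,a,b,.0495)[:2] for a,b in zip(u,v)])
for c in (q.mean(0),np.array(e)):
    w=pts-c; print(np.degrees(np.arctan2(w.mean(0)[1],w.mean(0)[0])),np.linalg.norm(w,axis=1).min(),np.linalg.norm(w,axis=1).max())
cv2.imwrite('pics/c1.png',cv2.resize(im[125:275,240:400,::-1],None,fx=4,fy=4,interpolation=cv2.INTER_CUBIC)[:600])
E
```

```text
ringtop z 0.10015491481805072 1782 meanc [0.5613 0.079 ] encl (0.5624515414237976, 0.07927211374044418) 0.022632358595728874
nose [0.5622 0.0793 0.1056] 228
housing [0.5539 0.0779 0.0397] 1561
red 22 333 339 155 166
172.7531154684905 0.03892835485732002 0.04928006776843118
173.2726415532616 0.04001769572192807 0.05035743631674222
```

View pics/c1.png

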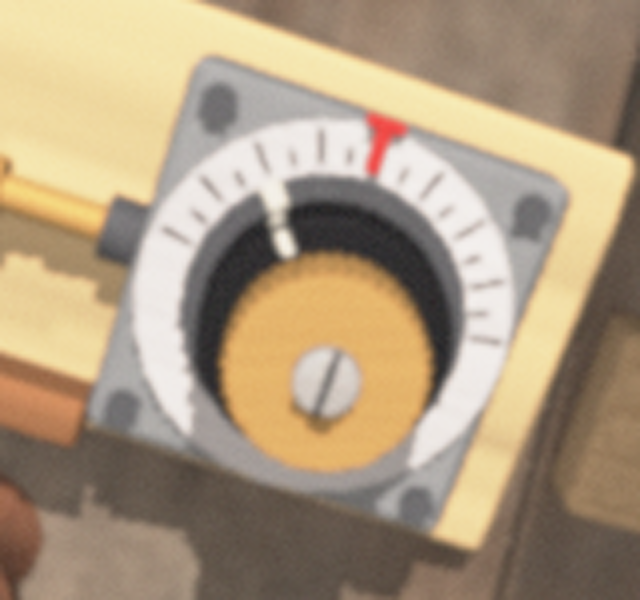

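The crop shows the pointer's outer end at about (270,180) and the marker's inner end at about (374,174). In the full image those are (307.5,170) and (333.5,168.5).

Run:
```python
from h import *
d=dict(np.load('w1.npz')); c=np.array([.5622,.0792])
a=[]
for n,(u,v) in dict(pt=(307.5,170),pt_in=(312.5,186.5),mk=(333.5,168.5),mk_out=(337.5,156)).items():
    w=onplane(d,u,v,.049)[:2]-c; a.append(np.arctan2(w[1],w[0])%(2*np.pi)); print(n,w,np.linalg.norm(w),np.degrees(a[-1]))
print('turn deg',np.degrees(a[0]-a[2]))
s=manip.get_state(); from scipy.spatial.transform import Rotation as R
q=s['ee_rot']; Rm=R.from_quat(np.r_[q[1:],q[0]]).as_matrix(); print(s['clock'],Rm.round(3)); print('shift tool',(Rm.T@(np.r_[c,.2308]-s['position'])/.4).round(4))
```

```text
pt [-0.03098248 -0.01835849] 0.03601316279634543 210.6486131787886
pt_in [-0.01621834 -0.01061436] 0.019382959220116635 213.20339788538269
mk [-0.03719467  0.00586296] 0.037653920327756794 171.04222940427115
mk_out [-0.04941335  0.00712959] 0.04992504101984736 171.78975949984292
turn deg 39.60638377451743
2.55 [[-0.98  -0.197 -0.   ]
 [-0.197  0.98   0.001]
 [ 0.     0.001 -1.   ]]
shift tool [ 0.0061 -0.0009  0.0016]
```

Request:
carry_out(
  delta_pos=[
    [0.006,-0.001,0.1],
    [0.006,-0.001,0.2],
    [0.006,-0.001,0.3],
    [0.006,-0.001,0.38],
    [0.006,-0.001,0.43],
    [0.006,-0.001,0.457],
    [0.006,-0.001,0.457],
    [0.006,-0.001,0.457],
  ],
  turn=[
    [0,0,0],
    [0,0,0],
    [0,0,0],
    [0,0,0],
    [0,0,0],
    [0,0,0],
    [0,0,0],
    [0,0,0],
  ],
  claw=[-1,-1,-1,-1,-1,-1,-1,-1],
  force=30,
)

```text
clock: 3.35
position: [0.564, 0.0784, 0.0496]
ee_rot: [0.001, -0.099, 0.995, 0.0]
contact_force: [-0.8, 0.4, 0.9]
width: 0.0855
gripper_force: 0.0
```

Request:
carry_out(
  delta_pos=[
    [0,0,0],
    [0,0,0],
    [0,0,0],
    [0,0,0],
    [0,0,0],
    [0,0,0],
    [0,0,0],
    [0,0,0],
  ],
  turn=[
    [0,0,0],
    [0,0,0],
    [0,0,0],
    [0,0,0],
    [0,0,0],
    [0,0,0],
    [0,0,0],
    [0,0,0],
  ],
  claw=[1,1,1,1,1,1,1,1],
)

```text
clock: 4.15
position: [0.5639, 0.0799, 0.0505]
ee_rot: [0.001, -0.097, 0.995, 0.002]
contact_force: [-1.3, 6.0, 5.6]
width: 0.0591
gripper_force: 31.7
```

Run:
```python
from h import *
s=manip.get_state();print({k:np.round(v,4) for k,v in s.items()})
```

```text
{'clock': np.float64(4.15), 'qpos': array([ 0.0161,  0.4233,  1.7745,  0.0049,  0.9413, -1.7527]), 'qd': array([ 0.0003,  0.0004,  0.0008, -0.0003,  0.0007, -0.0023]), 'effort': array([ -3.5396, -41.3334, -18.027 ,  -1.8073,  -0.5572,  -0.0582]), 'position': array([0.5639, 0.0799, 0.0505]), 'ee_rot': array([ 0.0014, -0.0974,  0.9952,  0.0019]), 'contact_force': array([-1.3347,  6.0179,  5.5697]), 'moment': array([ 1.0841,  0.2747, -0.0331]), 'gripper_force': np.float64(31.7127), 'width': np.float64(0.0591)}
```

Request:
carry_out(
  delta_pos=[
    [0,0.003,-0.002],
    [0,0.003,-0.002],
    [0,0.003,-0.002],
    [0,0.003,-0.002],
    [0,0.003,-0.002],
    [0,0.003,-0.002],
    [0,0.003,-0.002],
  ],
  turn=[
    [0,0,0.15],
    [0,0,0.3],
    [0,0,0.45],
    [0,0,0.6],
    [0,0,0.75],
    [0,0,0.75],
    [0,0,0.75],
  ],
  claw=[1,1,1,1,1,1,1],
)

```text
clock: 4.85
position: [0.5639, 0.0799, 0.0505]
ee_rot: [0.001, 0.097, 0.995, 0.001]
contact_force: [-0.4, 3.7, 4.9]
width: 0.0589
gripper_force: 33.8
```

Request:
carry_out(
  delta_pos=[
    [0,0,0],
    [0,0,0],
    [0,0,0],
    [0,0,0],
    [0,0,0],
    [0,0,0],
  ],
  turn=[
    [0,0,0.15],
    [0,0,0.3],
    [0,0,0.45],
    [0,0,0.58],
    [0,0,0.58],
    [0,0,0.58],
  ],
  claw=[1,1,1,1,1,1],
)

```text
clock: 5.45
position: [0.5638, 0.0797, 0.0505]
ee_rot: [0.001, 0.247, 0.969, 0.001]
contact_force: [-0.7, 3.4, 6.4]
width: 0.0587
gripper_force: 34.0
```

Run:
```python
from h import *
s=manip.get_state();print({k:np.round(v,4) for k,v in s.items()})
d=snap('wrist','w2.png');np.savez('w2.npz',**d)
im=d['image'];cv2.imwrite('pics/w2s.png',im[:,:,::-1])
```

```text
{'clock': np.float64(5.45), 'qpos': array([ 0.0173,  0.4234,  1.7742,  0.0019,  0.9418, -1.0556]), 'qd': array([-0.0009,  0.0001,  0.0006, -0.0012, -0.0005, -0.0005]), 'effort': array([ -2.3165, -41.3507, -17.4376,  -1.3081,  -0.1502,  -0.072 ]), 'position': array([0.5638, 0.0797, 0.0505]), 'ee_rot': array([9.000e-04, 2.469e-01, 9.690e-01, 1.000e-03]), 'contact_force': array([-0.7471,  3.4293,  6.3694]), 'moment': array([ 0.7647,  0.0095, -0.0484]), 'gripper_force': np.float64(33.9852), 'width': np.float64(0.0587)}
```

View pics/w2.png

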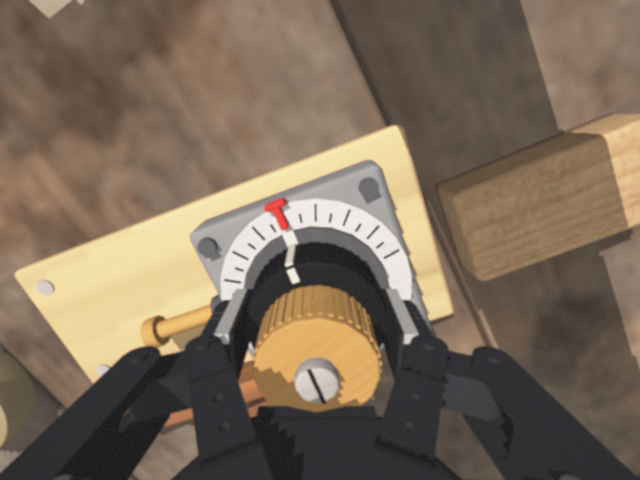

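The pointer tip at about (291,231) nearly meets the marker tip at about (286,229). I'll zoom in.

Run:
```python
from h import *
im=cv2.imread('pics/w2.png'); cv2.imwrite('pics/c2.png',cv2.resize(im[190:290,250:340],None,fx=6,fy=6,interpolation=cv2.INTER_CUBIC))
```

```text
(no output)
```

View pics/c2.png

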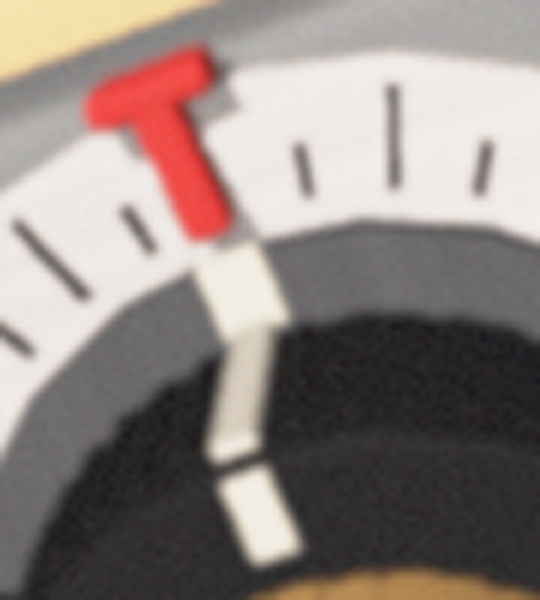

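Zoomed, the marker's inner end is at crop (210,235) and the pointer's outer end is centred at (227,256). They're almost aligned, so I'll compute the residual.

Run:
```python
from h import *
d=dict(np.load('w2.npz'))
f=lambda x,y:onplane(d,250+x/6,190+y/6,.049)[:2]
z=d['z_map'];im,red,P,m=measure(d,(280,420,240,400)); nz=m&(abs(P[...,2]-.106)<.002); c=P[nz].mean(0)[:2]; print(c,nz.sum())
for c in(c,np.array([.5622,.0792]),np.array([.5639,.0799])):
    for p in((210,235),(227,256),(165,110),(250,315)):
        w=f(*p)-c; print(p,np.linalg.norm(w).round(4),np.degrees(np.arctan2(w[1],w[0])).round(2))
print(np.linalg.norm(f(210,235)-f(227,256)))
```

```text
[0.56161741 0.07981754] 1332
(210, 235) 0.0371 173.34
(227, 256) 0.0351 172.48
(165, 110) 0.0472 172.37
(250, 315) 0.0301 172.83
(210, 235) 0.0377 172.51
(227, 256) 0.0357 171.62
(165, 110) 0.0479 171.73
(250, 315) 0.0307 171.82
(210, 235) 0.0393 173.84
(227, 256) 0.0373 173.06
(165, 110) 0.0494 172.82
(250, 315) 0.0323 173.48
0.0020735837563140083
```

Residual is about 0.9°, or 0.5 mm, so I'll let go and rise to ring height.

Request:
carry_out(
  delta_pos=[
    [0,0,0],
    [0,0,0],
    [0,0,0],
    [0,0,0],
    [0,0,0],
    [0,0,0],
    [0,0,-0.03],
    [0,0,-0.06],
    [0,0,-0.07],
    [0,0,-0.07],
    [0,0,-0.07],
    [0,0,-0.07],
  ],
  turn=[
    [0,0,0],
    [0,0,0],
    [0,0,0],
    [0,0,0],
    [0,0,0],
    [0,0,0],
    [0,0,0],
    [0,0,0],
    [0,0,0],
    [0,0,0],
    [0,0,0],
    [0,0,0],
  ],
  claw=[-1,-1,-1,-1,-1,-1,-1,-1,-1,-1,-1,-1],
)

```text
clock: 6.7
position: [0.5627, 0.0789, 0.077]
ee_rot: [-0.0, 0.247, 0.969, -0.0]
contact_force: [-0.1, -0.2, -0.1]
width: 0.0852
gripper_force: 0.0
```

Run:
```python
from h import *
s=manip.get_state();print({k:np.round(v,4) for k,v in s.items()})
d=snap('wrist','w3.png');np.savez('w3.npz',**d)
im,red,P,m=measure(d,(200,420,200,440))
nz=m&(abs(P[...,2]-.106)<.002); print('nose',P[nz].mean(0),nz.sum())
v,u=np.nonzero(measure(d,(100,400,200,400))[1]);print(u.min(),u.max(),v.min(),v.max())
x0,y0=int(u.mean())-35,int(v.mean())-30;print(x0,y0)
cv2.imwrite('pics/c3.png',cv2.resize(d['image'][y0:y0+100,x0:x0+100,::-1],None,fx=6,fy=6,interpolation=cv2.INTER_CUBIC))
```

```text
{'clock': np.float64(6.7), 'qpos': array([ 1.6900e-02,  3.9320e-01,  1.7439e+00,  1.0000e-04,  1.0051e+00,
       -1.0544e+00]), 'qd': array([-0.0006,  0.0044,  0.0022, -0.0008,  0.001 ,  0.0007]), 'effort': array([ 5.40000e-03, -4.41780e+01, -2.00532e+01,  1.00000e-04,
       -7.20000e-03, -0.00000e+00]), 'position': array([0.5627, 0.0789, 0.077 ]), 'ee_rot': array([-3.000e-04,  2.472e-01,  9.690e-01, -1.000e-04]), 'contact_force': array([-0.0523, -0.1942, -0.1115]), 'moment': array([-0.0148,  0.0033, -0.0153]), 'gripper_force': np.float64(0.0), 'width': np.float64(0.0852)}
nose [0.56190485 0.0816143  0.10569299] 1392
276 293 189 213
250 169
```

View pics/c3.png

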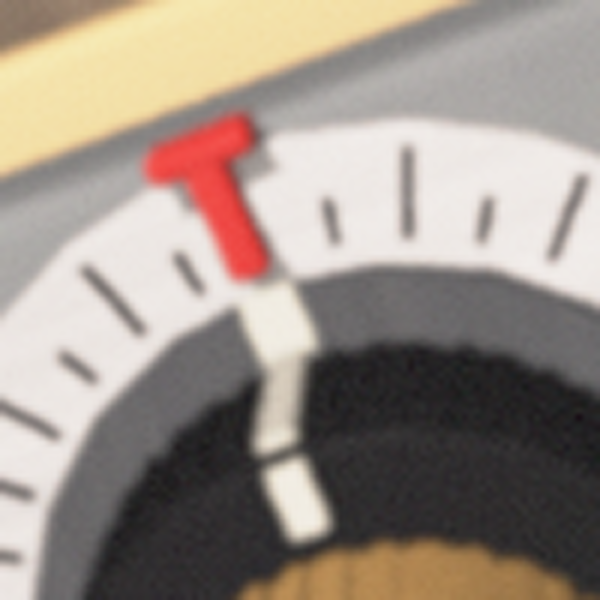

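The pointer is still on the marker after release. Next I'll grip the ring.

Request:
carry_out(
  delta_pos=[
    [0,0.003,-0.004],
    [0,0.003,-0.004],
    [0,0.003,-0.004],
    [0,0.003,-0.004],
    [0,0.003,-0.004],
    [0,0.003,-0.004],
    [0,0.003,-0.004],
    [0,0.003,-0.004],
    [0,0.003,-0.004],
    [0,0.003,-0.004],
  ],
  turn=[
    [0,0,0],
    [0,0,0],
    [0,0,0],
    [0,0,0],
    [0,0,0],
    [0,0,0],
    [0,0,0],
    [0,0,0],
    [0,0,0],
    [0,0,0],
  ],
  claw=[-1,-1,1,1,1,1,1,1,1,1],
  force=80,
)

```text
clock: 7.75
position: [0.5636, 0.0799, 0.0793]
ee_rot: [0.0, 0.247, 0.969, -0.0]
contact_force: [-1.8, -0.3, 5.6]
width: 0.0412
gripper_force: 80.6
```

```bash
cat > st.py <<'E'
from h import *
s=manip.get_state();q=s['ee_rot']
print('t',s['clock'],'pos',s['position'].round(4),'yaw',round(2*np.arctan2(q[2],q[1]),4),'j6',round(s['qpos'][5],4),'F',s['contact_force'].round(1),'M',s['moment'].round(3),'e6',round(s['effort'][5],3),'w',round(s['width'],4),'g',round(s['gripper_force'],1))
E
python3 st.py
```

```text
t 7.75 pos [0.5636 0.0799 0.0793] yaw 2.6421 j6 -1.0525 F [-1.8 -0.3  5.6] M [-0.107  0.3    0.027] e6 0.001 w 0.0412 g 80.6
```

Request:
carry_out(
  delta_pos=[
    [0,0,0],
    [0,0,0],
    [0,0,0],
    [0,0,0],
    [0,0,0],
  ],
  turn=[
    [0,0,0.13],
    [0,0,0.26],
    [0,0,0.38],
    [0,0,0.38],
    [0,0,0.38],
  ],
  claw=[1,1,1,1,1],
)

```text
clock: 8.25
position: [0.5636, 0.0799, 0.0793]
ee_rot: [0.0, 0.342, 0.94, -0.0]
contact_force: [-2.1, 0.1, 5.1]
width: 0.0416
gripper_force: 80.6
```

```bash
python3 st.py
```

```text
t 8.25 pos [0.5636 0.0799 0.0793] yaw 2.443 j6 -0.8534 F [-2.1  0.1  5.1] M [-0.163  0.33  -0.038] e6 -0.021 w 0.0416 g 80.6
```

Free so far. I'll continue in 0.1 rad steps.

Request:
carry_out(
  delta_pos=[
    [0,0,0],
    [0,0,0],
    [0,0,0],
    [0,0,0],
  ],
  turn=[
    [0,0,0.1],
    [0,0,0.19],
    [0,0,0.19],
    [0,0,0.19],
  ],
  claw=[1,1,1,1],
)

```text
clock: 8.65
position: [0.5636, 0.0799, 0.0793]
ee_rot: [0.0, 0.389, 0.921, 0.0]
contact_force: [-1.0, -0.8, 5.6]
width: 0.0416
gripper_force: 80.5
```

```bash
python3 st.py
```

```text
t 8.65 pos [0.5636 0.0799 0.0793] yaw 2.3435 j6 -0.754 F [-1.  -0.8  5.6] M [-0.185  0.324 -0.04 ] e6 -0.023 w 0.0416 g 80.5
```

Request:
carry_out(
  delta_pos=[
    [0,0,0],
    [0,0,0],
    [0,0,0],
    [0,0,0],
  ],
  turn=[
    [0,0,0.1],
    [0,0,0.19],
    [0,0,0.19],
    [0,0,0.19],
  ],
  claw=[1,1,1,1],
)

```text
clock: 9.05
position: [0.5636, 0.0799, 0.0793]
ee_rot: [0.0, 0.434, 0.901, -0.0]
contact_force: [-0.7, 0.2, 6.3]
width: 0.0418
gripper_force: 80.8
```

```bash
python3 st.py
```

```text
t 9.05 pos [0.5636 0.0799 0.0793] yaw 2.2445 j6 -0.6547 F [-0.7  0.2  6.3] M [-0.183  0.343  0.121] e6 0.079 w 0.0418 g 80.8
```

Moment shows a likely bite (+0.12, joint effort +0.08). A small step will confirm it.

Request:
carry_out(
  delta_pos=[
    [0,0,0],
    [0,0,0],
    [0,0,0],
    [0,0,0],
  ],
  turn=[
    [0,0,0.05],
    [0,0,0.1],
    [0,0,0.1],
    [0,0,0.1],
  ],
  claw=[1,1,1,1],
)

```text
clock: 9.45
position: [0.5636, 0.0799, 0.0793]
ee_rot: [0.0, 0.457, 0.89, -0.0]
contact_force: [-1.5, -0.8, 5.8]
width: 0.0414
gripper_force: 80.8
```

```bash
python3 st.py
```

```text
t 9.45 pos [0.5636 0.0799 0.0793] yaw 2.1931 j6 -0.6031 F [-1.5 -0.8  5.8] M [-0.056  0.381  0.313] e6 0.331 w 0.0414 g 80.8
```

Request:
carry_out(
  delta_pos=[
    [0,0,0],
    [0,0,0],
    [0,0,0],
    [0,0,0],
  ],
  turn=[
    [0,0,0.09],
    [0,0,0.17],
    [0,0,0.17],
    [0,0,0.17],
  ],
  claw=[1,1,1,1],
)

```text
clock: 9.85
position: [0.5636, 0.0799, 0.0793]
ee_rot: [0.0, 0.496, 0.868, -0.0]
contact_force: [-1.3, -0.3, 5.8]
width: 0.0418
gripper_force: 80.8
```

```bash
python3 st.py
```

```text
t 9.85 pos [0.5636 0.0799 0.0793] yaw 2.1041 j6 -0.5141 F [-1.3 -0.3  5.8] M [-0.127  0.314  0.349] e6 0.344 w 0.0418 g 80.8
```

Request:
carry_out(
  delta_pos=[
    [0,0,0],
    [0,0,0],
    [0,0,0],
  ],
  turn=[
    [0,0,0.05],
    [0,0,0.05],
    [0,0,0.05],
  ],
  claw=[1,1,1],
)

```text
clock: 10.15
position: [0.5636, 0.0799, 0.0793]
ee_rot: [0.0, 0.507, 0.862, -0.0]
contact_force: [-1.6, -0.5, 5.5]
width: 0.0414
gripper_force: 80.8
```

Request:
carry_out(
  delta_pos=[
    [0,0,0],
    [0,0,0],
    [0,0,0],
    [0,0,0],
    [0,0,0],
    [0,0,-0.05],
    [0,0,-0.15],
    [0,0,-0.25],
    [0,0,-0.35],
    [0,0,-0.38],
    [0,0,-0.38],
  ],
  turn=[
    [0,0,0],
    [0,0,0],
    [0,0,0],
    [0,0,0],
    [0,0,0],
    [0,0,0],
    [0,0,0],
    [0,0,0],
    [0,0,0],
    [0,0,0],
    [0,0,0],
  ],
  claw=[-1,-1,-1,-1,-1,-1,-1,-1,-1,-1,-1],
)

```text
clock: 11.25
position: [0.5649, 0.08, 0.2331]
ee_rot: [0.002, 0.508, 0.862, 0.001]
contact_force: [-0.5, -0.3, 0.0]
width: 0.0855
gripper_force: 0.0
```

```bash
python3 st.py
python3 - <<'E'
from h import *
d=snap('wrist','w4.png');np.savez('w4.npz',**d)
v,u=np.nonzero(measure(d,(100,300,220,420))[1]);x0,y0=int(np.median(u))-60,int(np.median(v))-40;print(x0,y0)
cv2.imwrite('pics/c4.png',cv2.resize(d['image'][y0:y0+120,x0:x0+130,::-1],None,fx=5,fy=5,interpolation=cv2.INTER_CUBIC))
E
```

```text
t 11.25 pos [0.5649 0.08   0.2331] yaw 2.0765 j6 -0.487 F [-0.5 -0.3  0. ] M [ 0.021 -0.023 -0.046] e6 0.0 w 0.0855 g 0.0
215 139
```

View pics/c4.png

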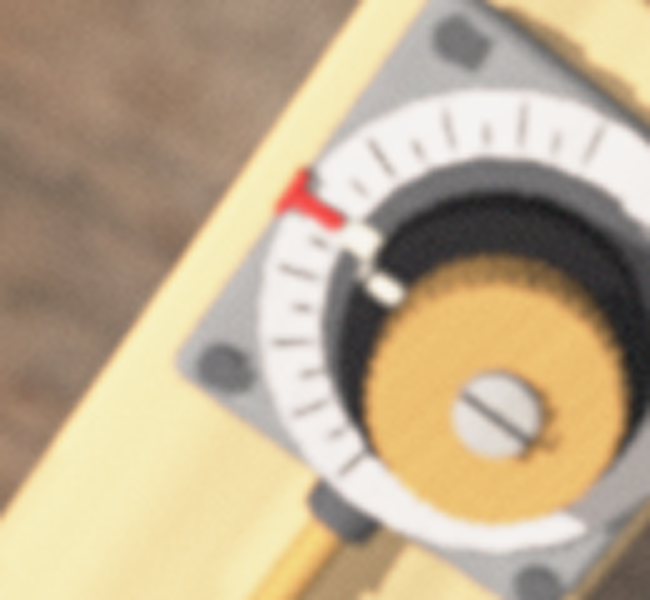

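The pointer, at crop (360,240), still meets the red marker tip at (342,222). The ring is released and the arm is clear, so I'm handing in.

```bash
python3 -c "
from rig import manip
print(manip.sign_off())"
```

```text
the job is handed in; nothing more can be done
None
```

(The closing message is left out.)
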